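# Catch the core-plug carrier as the ejector throws it

### The job

Hold one finger ready over the apron in front of the core-plug reader's blue carrier, press the red eject key down with the other finger, and catch the carrier with the waiting finger as the spring throws it out, 1 to 5 cm along the apron, before it gets away. Do not lift the carrier, and leave the acid bottle, the two spare plugs and the foam spacer standing where they are. Finish while still holding: the finger stays on the carrier's front and keeps it at rest there against the push of the ejector.

Things in the scene. Friction and masses are not known exactly. Their poses are not given: they have to be found in the camera images.
- reader: Fixed core-plug reader: white housing 190 mm deep (x 0 to +190), 150 mm wide (y -65 to +85), 74 mm high, with a 107 mm high hump from x = +112 mm back. Origin at bench level under the centre of the bay's mouth; its -x axis points out of the mouth, the way the carrier is thrown, z up. The key stands beside the apron at x = -48, y = +55 mm.
- apron_mid (a point): Centre of the top of the flat roller apron in front of the bay's mouth: reader's x = -58, y = 0, 12 mm above the bench. The apron is 117 mm long (x 0 to -117) and 72 mm wide, with low side guides at y = -31.5 and +31.5 mm whose tops are 18 mm above the bench.
- ejector (a joint): Travel of the spring ejector plate inside the bay, behind the carrier, m: 0 loaded, 0.060 fully out; it pushes the carrier out with about 7 N at first and 4 N at the end, damped. Released and not caught, the carrier passes 60 mm in about a quarter of a second and slides on past the end of the apron.
- eject_key (a joint): Travel of the red eject key, m: 0 up, 0.006 fully down (straight down). 3 N to start it, about 5 N fully down, springs back. Its latch lets the carrier go when the key is about 4 mm down.
- key_top (a point): Centre of the top of the red eject key, a 28 x 28 mm square cap, 30 mm above the bench when up and 24 mm when down (12 mm above the apron, 6 mm above its side guides). Site axes are the reader's.
- carrier: Loose blue carrier, 90 mm long (x), 54 mm wide, with a tan core plug 38 mm in diameter lying fixed in it (top 50 mm above the carrier's underside); 0.32 kg. Origin at the centre of its underside; -x towards its front. It starts latched in the bay with its front wall 14 mm outside the mouth and runs on low-friction runners.
- carrier_front (a point): Centre of the outer face of the carrier's front wall (54 mm wide, 26 mm high, from 20 to 46 mm above the bench); -x points out of the wall, the way it will come. In the reader's frame it starts at x = -14 mm and moves towards -x.
- acid_bottle_center (a point): Centre of the small amber dropper bottle, 34 mm in diameter and 80 mm high, upright, loose, beyond the end of the apron. Not to be disturbed.
- plug_rust_center (a point): Centre of the loose rust-coloured core plug, 38 mm in diameter, 60 mm high, upright. Not to be disturbed.
- plug_grey_center (a point): Centre of the loose grey core plug, 38 mm in diameter, 55 mm high, upright. Not to be disturbed.
- foam_spacer_center (a point): Centre of the loose black foam tube spacer, 42 mm in diameter, 65 mm high, upright. Not to be disturbed.
Mind the look-alikes: they are no part of the job. Of the things like the carrier, leave any that is pink or yellow; of the rest the smaller one is meant.

How it is judged (in metres and radians):
On the way, in this order (a step that is already met when the one before it is completed fails the run):
1. the eject key is pressed down (value of joint eject_key above 0.003 m).
2. while one finger still presses the key, the other meets the carrier 1 to 5 cm out (value of joint eject_key above 0.0015 m and contact force between the fingers and carrier above 0.5 N and x of carrier_front in the frame of reader between -0.068 and -0.022 m).
At the end, for the whole second after the job is handed in: The carrier stands level and at rest on the apron, 8 to 54 mm out from its latched place, with a finger holding its front against the ejector (more than 1 N); bottle, plugs and spacer within 20 mm of where they stood (x of carrier_front in the frame of reader between -0.068 and -0.022 m and contact force between the fingers and carrier above 1 N and linear speed of carrier below 0.02 m/s and height (world z) of carrier_front between 0.027 and 0.04 m and angle between carrier's own z axis and vertical below 0.1 rad and distance of each of acid_bottle_center, plug_rust_center, plug_grey_center, foam_spacer_center from where it was at the start of the episode below 0.02 m); the arm keeps its last pose, push and grip.
It fails at once if the carrier gets away (more than 65 mm out) (x of carrier_front in the frame of reader below -0.079 m).
It fails at once if the carrier is lifted or tipped (height (world z) of carrier_front above 0.045 m or angle between carrier's own z axis and vertical above 0.2 rad).
It fails at once if a bystander is knocked, moved or lifted (distance of any of acid_bottle_center, plug_rust_center, plug_grey_center, foam_spacer_center from where it was at the start of the episode above 0.02 m).
It also fails if it takes over 29 s, if anything falls off the work surface, if the arm or the gripper's body presses on something with over 40 N, if the wrist force passes 120 N, or if a joint passes its speed limit or range.

### The arm

A 7-joint arm with a two-finger parallel gripper is mounted at the origin on the work surface. World frame = base frame: x ahead of the robot, y to its left, z up, the work surface at z = 0. Lengths are in mm, angles in rad, forces in N, time in s.
With the tool pointing down it reaches from about 350 to 900 mm from the base axis. Payload 8.1 kg.
Tool frame: the origin (TCP) lies at the very end of the fingers, on their centre line; the grasp point (between the pads) lies 19 mm behind it (robot.hold_point_z is the distance from the TCP to the grasp point, in mm); x points along the fingers, z is the direction in which the jaws open and shut, and the axes are right-handed (so a half turn about x gives the same grasp; the last joint's range is limited). The gripper opens to 85 mm and grips with 20 to 120 N. Pads are 22 mm wide; open, the fingers measure 114 mm over their backs; the gripper's body (76 mm by 85 mm) begins 54 mm behind the grasp point. The pads swing forward as they close: fully open they stand 13 mm farther back than shut.
Start: joints at [1.033, 0.434, 0.025, 1.573, -0.012, 1.134, -0.075], TCP at [263.247, -566.87, 231.323] pointing down, gripper open.
Joint ranges: [-2.62, 2.62], [-0.44, 2.09], [-1.27, 1.32], [0.08, 2.57], [-1.32, 4.46], [0.12, 2], [-2.74, 2.74]. Speed limits (rad/s): [2.22, 2.22, 3.01, 3.01, 3.14, 3.14, 3.14].

### API

Orientations are given as a unit quaternion [w, x, y, z].
In Python, from plant import robot gives the robot as it stands.
- The arm moves only by the tool arm_command, never from a script. Its argument "deltas" is a list of rows, each a list of 3 entries, a list of its own where there are three numbers: the closure, from 0 (fully open) to 1 (shut), then the shift along the tool's x, y, z in m, then the turn, a rotation vector about the tool's x, y, z in rad. A call has 1 to 20 rows; each row is the pose to reach, as a shift and turn from the pose commanded when the call began, along the tool's axes at that moment; what a row does not reach only later rows make up. A row lasts 1/8 s, in which the tool goes at most 62.5 mm and 10.7 degrees, less where a joint would pass 70% of its speed; a pose out of reach is approached as far as the arm can. A call with a gripper value outside its range is refused whole. The fingers move at their own pace and stop on an object; "force" is the grip in N (left out, the last holds). Time passes only in rows, so rows that repeat a pose let the fingers close. It gives the time, the measured TCP pose, the force and the opening at its end, in the units of the state.
- robot.observe(): the state, without advancing time (a new reading comes with each control period).
- robot.get_image(name): name is "scene" or "top" or "wrist"; returns a dict with "frame" (420x560x3 uint8, blue, green, red), "intrinsics" (3x3 intrinsics, pixels), "D" ([k1, k2, p1, p2, k3] as OpenCV has them; the pictures are not rectified), "origin" and "rotation" of the camera in the world; the wrist camera has in their place "tool_from_camera" (4x4, takes a point from camera to tool coordinates, whose origin is the TCP and whose axes are the tool frame's). Camera axes: x right, y up, looking along -z (the intrinsics and any distortion apply to the point x, -y, -z); pixel columns grow to the right and rows downward; lengths in mm; the calibration is good to about 2 mm. A picture is of the moment at which its call begins: read the wrist's pose just before it. There is no depth.
- robot.finish_job(): hands the job in, once; it reports no verdict.
Trained networks look in a picture, given as the dict that the camera call returned (one of the last four; its "shot" number tells which), for a name from the list of things; names that differ only in an ending like _2 or _b are one class to them, and where a whole thing is asked for, a point or a joint stands for the part that bears it (a point fixed in the world has none). Each returns a list of dicts, best first, with "p" (0 to 1); they miss things now and then, are a little off and sometimes report something else, mostly with a low value. They report only what shows in the picture. A call takes as long as a camera call. They do not tell look-alikes from the thing itself.
- robot.outline_of(picture, name): "pixels" (420x560 bool, what is visible of it).
- robot.tip_of(picture, name): "location" ([x, y, z] in mm, in world coordinates, good to about 4 mm: a listed point, or the origin of a listed thing).
The state is a dict: "t": time; "joint_positions": joint angles; "qvel": joint speeds; "effort": joint torques, N m; "tcp_pos": TCP position; "ee_rot": TCP orientation; "wrist_force": force on the tool from outside, world axes, zero at the start; "moment": the same for the moment, N m; "opening": finger opening in mm.
Only numpy, scipy, OpenCV 4.12 (cv2) and the standard library are available. Lean on these libraries where they do the work, as an engineer would, in place of code of your own. Each camera call takes 0.05 s, during which the arm holds its last target.

## Working session

There is one attempt and no reset: what is moved stays moved. The work goes in short steps, Python scripts to look and compute and a tool call to move; the robot and the scene stay as the last step left them, time stands still between calls to the robot, and variables do not carry over. Pictures are saved under pics/ and viewed, and the job is handed in when it is done.

Besides the shell and the picture viewer there is one more tool, called after "Request:" as a command line: name --argument value ..., lists and objects as JSON in quotes. arm_command: Moves the arm, as the interface text tells. Its arguments: {"type":"object","properties":{"deltas":{"type":"array","items":{"type":"array"}},"force":{"type":"number"}},"required":["deltas"]}

```bash
ls; mkdir -p pics; python3 - <<'E'
from plant import robot
import cv2
print(robot.observe())
for n in ("scene","top","wrist"):
    d=robot.get_image(n)
    cv2.imwrite(f"pics/{n}0.png",d["frame"])
    print(n,d["shot"],d["intrinsics"],d["D"],d.get("origin"),d.get("rotation"),d.get("tool_from_camera"))
    for k in ("carrier","reader","key_top","carrier_front","apron_mid","acid_bottle_center"):
        print(k,[(r["p"],r["location"]) for r in robot.tip_of(d,k)])
print(robot.observe()["t"])
E
```

```text
pics
{'t': 0.0, 'joint_positions': array([ 1.03341105,  0.43518401,  0.02495472,  1.57408913, -0.01159178,
        1.13404465, -0.07510362]), 'qvel': array([ 0.00019577, -0.00216139, -0.00011626,  0.00042897, -0.001023  ,
       -0.0019093 , -0.00115504]), 'effort': array([ 4.12563741e-04, -6.70474505e+01,  1.02538917e+00, -3.16213381e+01,
        1.55790435e-02,  1.24809681e-02, -4.84616123e-05]), 'tcp_pos': array([ 262.99688035, -566.40224796,  230.55307796]), 'ee_rot': array([ 0.59556732,  0.38066217,  0.59655953, -0.38014813]), 'wrist_force': array([ 0.31654076,  0.31845442, -0.57745256]), 'moment': array([ 0.02391537,  0.01224122, -0.08924808]), 'opening': 85.50474348886941}
scene 1 [[392.52277224   0.         276.31173303]
 [  0.         392.52277224 213.0138642 ]
 [  0.           0.           1.        ]] [-0.11356103  0.          0.          0.          0.        ] [1147.12387493   51.40911962  628.67763443] [0.60667718 0.24986233 0.29030005 0.69658991] None
carrier [(0.82, [423.4, -290.2, -3.6]), (0.75, [555.6, 214.4, 6.0]), (0.71, [790.1, 105.8, -4.1]), (0.62, [543.6, -77.0
[... 939 characters left out ...]
.7, 23.3]), (0.41, [576.4, -101.2, 32.9])]
apron_mid [(0.86, [607.3, -136.0, 10.2])]
acid_bottle_center [(0.57, [733.2, -212.9, 45.0])]
wrist 3 [[322.82610086   0.         276.58745164]
 [  0.         322.82610086 210.11859516]
 [  0.           0.           1.        ]] [-0.07292813  0.          0.          0.          0.        ] None None [[-6.14124312e-04  3.06133118e-01 -9.51988517e-01 -1.43032511e+02]
 [-5.04566507e-04  9.51988481e-01  3.06133431e-01  7.94738605e+01]
 [ 9.99999684e-01  6.68345503e-04 -4.30174753e-04 -4.75777970e-01]
 [ 0.00000000e+00  0.00000000e+00  0.00000000e+00  1.00000000e+00]]
carrier []
reader []
key_top []
carrier_front []
apron_mid []
acid_bottle_center []
1.05
```

View images.

View pics/scene0.png

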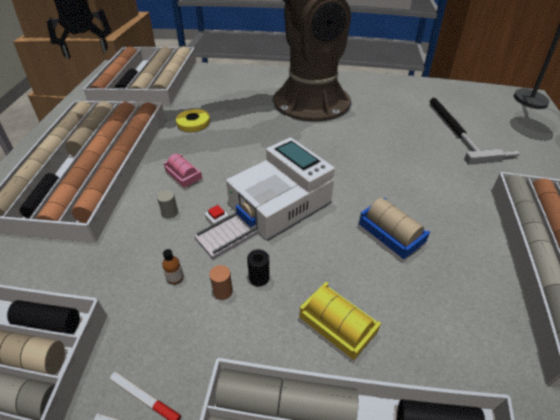

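View pics/top0.png

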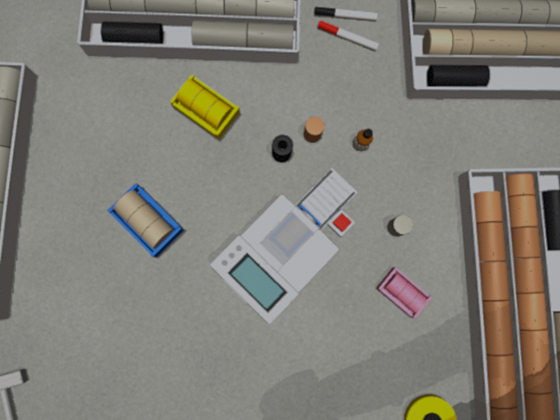

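The scene view shows the reader at about (280,190), with the apron pointing down-left. The red key is at (217,212), the bottle at (172,268), the rust plug at (221,282), the foam at (258,267) and the grey plug at (167,204). The blue carrier at (395,225), loose on the bench, is a larger look-alike, and the real one sits in the bay. The top view agrees (key at (342,223), apron at (327,198)). Next I'll refine the reader's pose.

```bash
cat > h.py <<'E'
import numpy as np, cv2
from scipy.spatial.transform import Rotation as R
C={"scene":dict(K=np.array([[392.52277224,0,276.31173303],[0,392.52277224,213.0138642],[0,0,1]]),D=np.array([-0.11356103,0,0,0,0])),
"top":dict(K=np.array([[495.0546671,0,277.96500298],[0,495.0546671,207.51131832],[0,0,1]]),D=np.array([-0.05361211,0,0,0,0]))}
def setcam(d):
    r=np.array(d["rotation"]); o=np.array(d["origin"])
    Rm=R.from_quat(r[[1,2,3,0]]).as_matrix()
    return dict(K=d["intrinsics"],D=np.array(d["D"]),R=Rm,o=o)
for n,o,q in (("scene",[1147.12387493,51.40911962,628.67763443],[0.60667718,0.24986233,0.29030005,0.69658991]),("top",[450.01531672,-16.60682335,986.13358435],[0.71000449,0.04047069,-0.06121013,-0.70036353])):
    q=np.array(q);C[n]["R"]=R.from_quat(q[[1,2,3,0]]).as_matrix();C[n]["o"]=np.array(o)
F=np.diag([1,-1,-1.])
def proj(c,P):
    X=(np.atleast_2d(P)-c["o"])@c["R"]@F
    return cv2.projectPoints(X.reshape(-1,1,3),np.zeros(3),np.zeros(3),c["K"],c["D"])[0].reshape(-1,2)
def ray(c,uv,z):
    n=cv2.undistortPoints(np.array(uv,float).reshape(-1,1,2),c["K"],c["D"]).reshape(-1,2)
    d=np.c_[n,np.ones(len(n))]@F@c["R"].T
    return c["o"]+d*((z-c["o"][2])/d[:,2])[:,None]
def rd(px,py,th,P):
    P=np.atleast_2d(P).astype(float);c,s=np.cos(th),np.sin(th)
    return np.c_[px+c*P[:,0]-s*P[:,1],py+s*P[:,0]+c*P[:,1],P[:,2]]
E
python3 - <<'E'
from h import *
th0=np.deg2rad(137)
pts=[[0,-65,74],[0,85,74],[-117,-36,12],[-117,36,12],[-48,55,30],[190,-65,107],[190,85,107],[112,-65,107],[112,85,107],[0,-65,0],[0,85,0]]
for n in C:
    im=cv2.imread(f"pics/{n}0.png")
    h=cv2.cvtColor(im,cv2.COLOR_BGR2HSV)
    m=((h[...,0]<6)|(h[...,0]>174))&(h[...,1]>190)&(h[...,2]>120)
    nn,l,st,ce=cv2.connectedComponentsWithStats(m.astype(np.uint8))
    for i in range(1,nn):
        if st[i,4]>30: print(n,ce[i],st[i],ray(C[n],ce[i],30))
    p=proj(C[n],rd(566,-96,th0,pts))
    x0,y0=(190,120) if n=="scene" else (200,140)
    if n=="scene": x0=180
    crop=cv2.resize(im[y0:y0+190 if n=="top" else y0+130,x0:x0+170],None,fx=4 if n=="scene" else 3,fy=4 if n=="scene" else 3,interpolation=cv2.INTER_CUBIC)
    s=4 if n=="scene" else 3
    for i,q in enumerate(p):
        a=tuple(int(v) for v in ((q-[x0,y0]+.5)*s)); cv2.circle(crop,a,3,(0,255,0),-1); cv2.putText(crop,str(i),a,0,.5,(255,0,255),1)
    cv2.imwrite(f"pics/{n}_c1.png",crop)
E
```

```text
scene [215.80952381 211.35714286] [210 207  13  10  84] [[ 566.44992708 -165.53046832   30.        ]]
scene [165.75471698 411.41037736] [154 402  25  18 212] [[ 985.94940367 -138.41932467   30.        ]]
top [327.81981982  27.        ] [319  22  19  12 111] [[ 970.75578918 -143.54873832   30.        ]]
top [341.54929577 222.31690141] [334 215  16  16 142] [[ 561.5687084 -168.516597    30.       ]]
```

View pics/scene_c1.png

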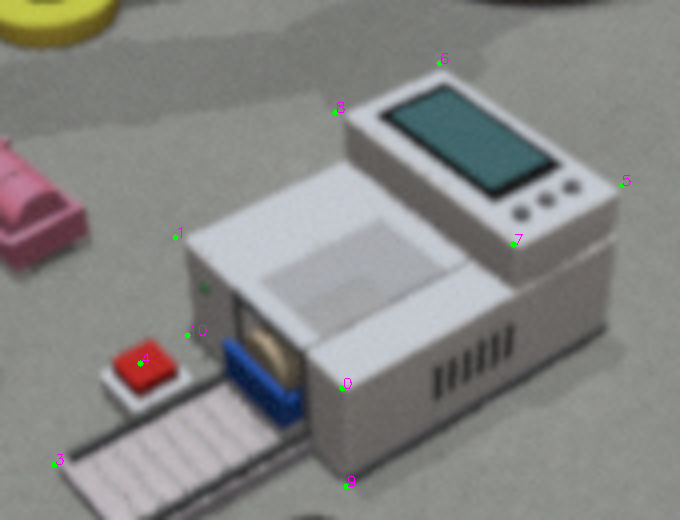

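View pics/top_c1.png

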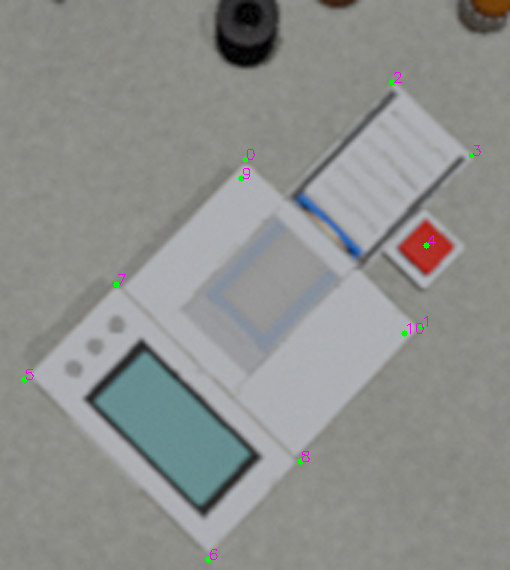

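```bash
python3 - <<'E'
from h import *
from scipy.optimize import least_squares
M={0:[0,-65,74],1:[0,85,74],2:[-117,-36,12],3:[-117,36,12],4:[-48,55,30],5:[190,-65,107],6:[190,85,107],7:[112,-65,107],8:[112,85,107],9:[0,-65,0]}
S={0:(343,390),9:(345,484),1:(188,243),6:(444,72),5:(618,193),8:(345,118),7:(515,248)}
T={0:(247,165),1:(414,326),2:(397,88),3:(468,157),5:(33,376),6:(210,549),7:(120,288),8:(296,458)}
obs=[("scene",k,np.array(v)/4+[179.6,119.6]) for k,v in S.items()]+[("top",k,np.array(v)/3+[199.6,139.6]) for k,v in T.items()]
obs+=[("scene",4,np.array([215.81,211.36])),("top",4,np.array([341.55,222.32]))]
def res(p,full=False):
    out=[]
    for n,k,uv in obs:
        c=dict(C[n]); i=3 if n=="scene" else 6
        c["o"]=c["o"]+p[i:i+3]
        out.append(proj(c,rd(p[0],p[1],p[2],[M[k]]))[0]-uv)
    r=np.array(out)
    return r if full else np.r_[r.ravel(),p[3:]/2]
for mask in (0,1):
    f=(lambda q: res(np.r_[q,np.zeros(6)])) if not mask else res
    s=least_squares(f,[566,-96,2.39]+[0]*6*mask if mask else [566,-96,2.39],loss="soft_l1")
    print(np.round(s.x,3),np.rad2deg(s.x[2]))
    r=res(s.x if mask else np.r_[s.x,np.zeros(6)],True)
    for o,q in zip(obs,r): print(o[0],o[1],np.round(q,1),end="; ")
    print(); print(rd(*s.x[:3],[[-48,55,30],[-58,0,12],[-48,27.5,24]]))
E
```

```text
[566.235 -95.735   2.379] 136.29611428130863
scene 0 [-0.3 -0.2]; scene 9 [0.  0.8]; scene 1 [-2.7 -1.5]; scene 6 [-0.  -1.9]; scene 5 [ 1.3 -1.2]; scene 8 [-1.7 -1.3]; scene 7 [-0.1 -0.3]; top 0 [-0.5 -2.2]; top 1 [1.8 0.3]; top 2 [-1.  -1.8]; top 3 [ 1.2 -0.2]; top 5 [-3.8 -0.2]; top 6 [-2.1  2.8]; top 7 [-1.5 -2.3]; top 8 [0.4 0.7]; scene 4 [-1.  -1.3]; top 4 [ 0.1 -0.7]; 
[[ 562.93441117 -168.66079033   30.        ]
 [ 608.16484328 -135.8094888    12.        ]
 [ 581.93502578 -148.78048236   24.        ]]
[ 5.65743e+02 -9.60030e+01  2.38100e+00  2.01000e-01 -9.46000e-01
  2.88600e+00 -2.01000e-01  9.46000e-01  4.85700e+00] 136.43002117771462
scene 0 [0.2 0.6]; scene 9 [0.5 1.4]; scene 1 [-2.3 -0.7]; scene 6 [ 0.1 -1.1]; scene 5 [ 1.4 -0.5]; scene 8 [-1.5 -0.5]; scene 7 [0.1 0.5]; top 0 [-0.1 -1.6]; top 1 [2.1 0.6]; top 2 [-0.9 -1.2]; top 3 [1.2 0.3]; top 5 [-2.7  0.3]; top 6 [-1.2  2.8]; top 7 [-0.6 -1.7]; top 8 [1.  0.8]; scene 4 [-0.5 -0.5]; top 4 [ 0.3 -0.3]; 
[[ 562.6126804  -168.93543845   30.        ]
 [ 607.76621174 -135.97851796   12.        ]
 [ 581.56678056 -149.01077817   24.        ]]
```

```bash
python3 - <<'E'
from h import *
from plant import robot
s=robot.observe(); q=s["ee_rot"]; R0=R.from_quat(q[[1,2,3,0]]).as_matrix(); print(R0.round(3),s["tcp_pos"],s["joint_positions"].round(3))
th=np.deg2rad(136.4); ry=np.array([-np.sin(th),np.cos(th),0])
tgt=np.append(rd(566,-95.9,th,[[-48,27.5,0]])[0,:2],120)
for sg in (1,-1):
    X=np.array([0,0,-1.]);Z=sg*ry;Y=np.cross(Z,X);Rt=np.c_[X,Y,Z]
    print(sg,"turn",R.from_matrix(R0.T@Rt).as_rotvec().round(3),"Y",Y.round(2))
print("tgt",tgt,"shift mm",R0.T@(tgt-s["tcp_pos"]))
E
```

```text
[[ 0.     0.907  0.421]
 [-0.     0.421 -0.907]
 [-1.    -0.     0.   ]] [ 263.233058   -566.86525781  231.33919831] [ 1.033  0.434  0.025  1.573 -0.012  1.134 -0.075]
1 turn [ 1.196  0.    -0.   ] Y [ 0.72 -0.69  0.  ]
-1 turn [-1.946  0.     0.   ] Y [-0.72  0.69  0.  ]
tgt [ 581.7957119  -148.91646429  120.        ] shift mm [ 111.31616998  464.95556891 -244.91795521]
```

Request:
arm_command --deltas '[[0.5, [0.05, 0.465, -0.245], [1.196, 0, 0]], [0.5, [0.05, 0.465, -0.245], [1.196, 0, 0]], [0.5, [0.05, 0.465, -0.245], [1.196, 0, 0]], [0.5, [0.05, 0.465, -0.245], [1.196, 0, 0]], [0.5, [0.05, 0.465, -0.245], [1.196, 0, 0]], [0.5, [0.05, 0.465, -0.245], [1.196, 0, 0]], [0.5, [0.091, 0.465, -0.245], [1.196, 0, 0]], [0.5, [0.091, 0.465, -0.245], [1.196, 0, 0]], [0.5, [0.091, 0.465, -0.245], [1.196, 0, 0]], [0.5, [0.091, 0.465, -0.245], [1.196, 0, 0]], [0.5, [0.091, 0.465, -0.245], [1.196, 0, 0]], [0.5, [0.091, 0.465, -0.245], [1.196, 0, 0]], [0.5, [0.091, 0.465, -0.245], [1.196, 0, 0]]]' --force 40

```text
t: 2.68
tcp_pos: [581.4, -150.2, 140.8]
ee_rot: [0.278, 0.65, 0.278, -0.65]
wrist_force: [-0.4, -0.4, 0.7]
opening: 42.6
```

```bash
python3 - <<'E'
from h import *
from plant import robot
s=robot.observe(); q=s["ee_rot"]; R0=R.from_quat(q[[1,2,3,0]]).as_matrix(); print(R0.round(3),s["tcp_pos"],s["opening"],s["joint_positions"].round(3))
d=robot.get_image("wrist"); im=d["frame"].copy()
T=d["tool_from_camera"]
# project model points in wrist
def pw(Pw):
    t=(np.atleast_2d(Pw)-s["tcp_pos"])@R0
    Xc=(t-T[:3,3])@T[:3,:3]@F
    return cv2.projectPoints(Xc.reshape(-1,1,3),np.zeros(3),np.zeros(3),d["intrinsics"],np.array(d["D"]))[0].reshape(-1,2)
th=np.deg2rad(136.4)
m=[[-34,41,30],[-62,41,30],[-62,69,30],[-34,69,30],[0,-36,12],[0,36,12],[-117,36,12],[-117,-36,12],[-14,-27,46],[-14,27,46],[-14,27,20],[-14,-27,20]]
for i,p in enumerate(pw(rd(566,-95.9,th,m))):
    a=tuple(int(round(v)) for v in p); cv2.circle(im,a,2,(0,255,0),-1)
tips=np.array([[0,y,z] for z in (-35.8,-21.3,21.3,35.8) for y in (-11,11)])
for p in pw(s["tcp_pos"]+tips@R0.T):
    cv2.circle(im,tuple(int(round(v)) for v in p),2,(255,0,255),-1)
cv2.imwrite("pics/w1.png",cv2.resize(im,None,fx=1.4,fy=1.4))
d=robot.get_image("scene");im=d["frame"]; cv2.imwrite("pics/s1.png",cv2.resize(im[90:300,120:360],None,fx=3,fy=2.8))
E
```

```text
[[ 0.001  0.723 -0.691]
 [-0.    -0.691 -0.723]
 [-1.     0.001 -0.   ]] [ 581.44267572 -150.18950093  140.81164774] 42.58409583678608 [ 0.082  0.481  0.115  1.75  -0.067  0.914 -2.109]
```

View pics/w1.png

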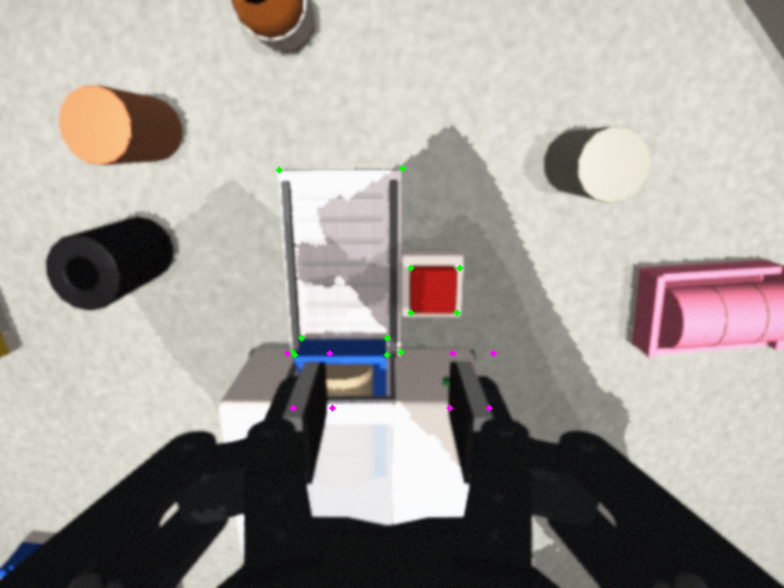

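View pics/s1.png

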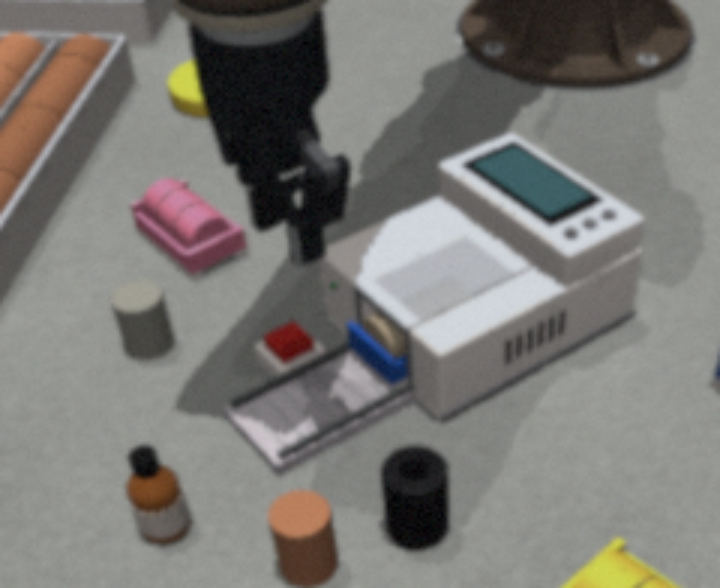

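The model points (green) land on the key at (435,290), the apron and the carrier front within about 2 px, so the pose is good. The real fingertips, at about (313,365) and (462,365), sit behind the TCP plane, so I'll measure by how much.

```bash
python3 - <<'E'
from h import *
from plant import robot
s=robot.observe(); R0=R.from_quat(s["ee_rot"][[1,2,3,0]]).as_matrix()
d=robot.get_image("wrist"); im=d["frame"].copy(); T=d["tool_from_camera"]
def pt(t):
    Xc=(np.atleast_2d(t)-T[:3,3])@T[:3,:3]@F
    return cv2.projectPoints(Xc.reshape(-1,1,3),np.zeros(3),np.zeros(3),d["intrinsics"],np.array(d["D"]))[0].reshape(-1,2)
x0,y0,k=190,235,4.2
c=cv2.resize(im[y0:y0+135,x0:x0+180],None,fx=k,fy=k,interpolation=cv2.INTER_CUBIC)
c=cv2.convertScaleAbs(c,alpha=1.6,beta=20)
for dx,col in ((0,(255,0,255)),(-5,(0,255,0)),(-10,(0,255,255))):
  for p in pt([[dx,y,z] for z in (-21.3,21.3) for y in (-11,11)]):
    cv2.circle(c,tuple(int(v) for v in (p-[x0,y0]+.5)*k),3,col,-1)
cv2.imwrite("pics/w2.png",c)
E
```

```text
(no output)
```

View pics/w2.png

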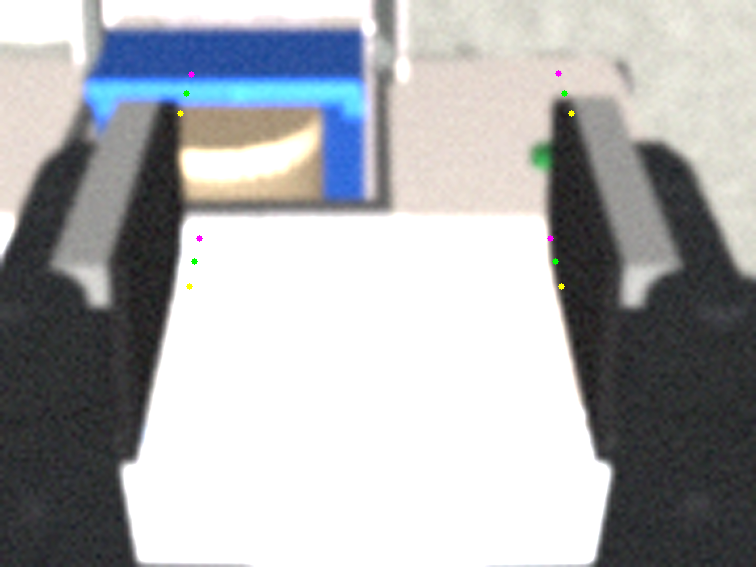

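Request:
arm_command --deltas '[[0.5, [0.03, 0, 0], [0, 0, 0]], [0.5, [0.06, 0, 0], [0, 0, 0]], [0.5, [0.085, 0, 0], [0, 0, 0]], [0.5, [0.105, 0, 0], [0, 0, 0]], [0.5, [0.105, 0, 0], [0, 0, 0]], [0.5, [0.105, 0, 0], [0, 0, 0]]]'

```text
t: 3.58
tcp_pos: [582.3, -149.1, 36.1]
ee_rot: [0.279, 0.65, 0.278, -0.65]
wrist_force: [0.1, 0.3, 0.2]
opening: 42.7
```

```bash
python3 - <<'E'
from h import *
from plant import robot
s=robot.observe(); R0=R.from_quat(s["ee_rot"][[1,2,3,0]]).as_matrix()
th=np.deg2rad(136.4); e=s["tcp_pos"]-[566,-95.9,0]; print(s["t"],s["tcp_pos"],"reader xy",e[0]*np.cos(th)+e[1]*np.sin(th),-e[0]*np.sin(th)+e[1]*np.cos(th),s["wrist_force"],s["opening"],s["qvel"].round(3))
d=robot.get_image("wrist"); im=d["frame"]; cv2.imwrite("pics/w3.png",cv2.resize(im,None,fx=1.4,fy=1.4))
d=robot.get_image("scene");im=d["frame"]; cv2.imwrite("pics/s3.png",cv2.resize(im[110:310,120:340],None,fx=3,fy=3,interpolation=cv2.INTER_CUBIC))
E
```

```text
3.575 [ 582.30159008 -149.07546413   36.10567784] reader xy -48.475992139596215 27.266279730409103 [0.13545569 0.2635173  0.17137481] 42.67199376858522 [-0.    -0.011 -0.    -0.004 -0.001 -0.003  0.   ]
```

View pics/w3.png

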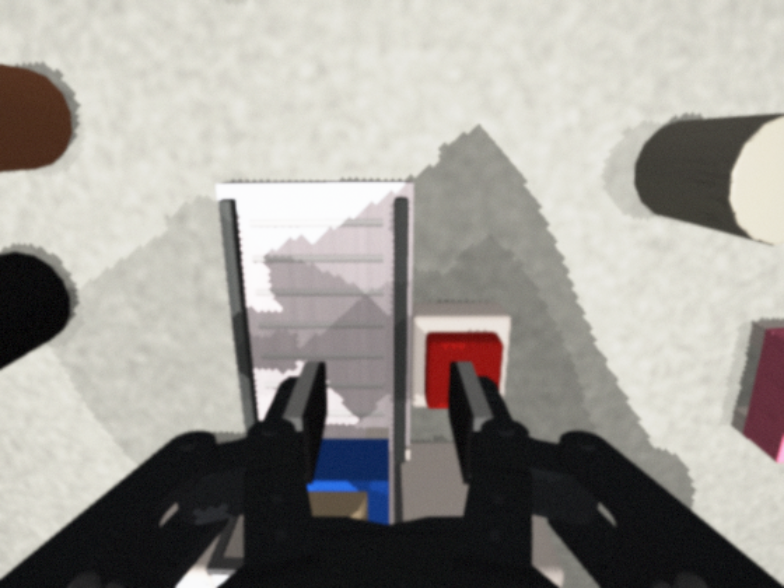

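View pics/s3.png

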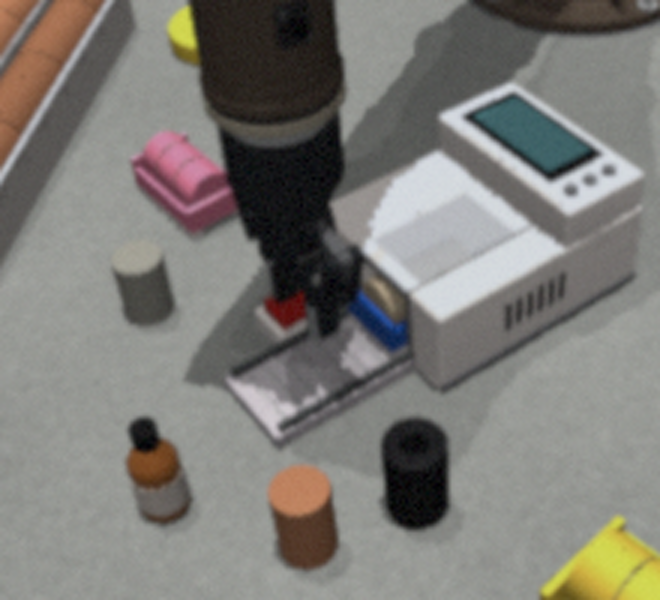

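The key finger at (465,365) is above the red key (425–503, 333–408). The other finger at (313,365) is over the apron in front of the blue wall, which starts at row 440. Next I'll feel for the key.

Request:
arm_command --deltas '[[0.5, [0.008, 0, 0], [0, 0, 0]], [0.5, [0.008, 0, 0], [0, 0, 0]]]'

```text
t: 3.92
tcp_pos: [582.4, -148.9, 27.4]
ee_rot: [0.279, 0.65, 0.278, -0.65]
wrist_force: [2.1, -0.1, 2.0]
opening: 42.3
```

Request:
arm_command --deltas '[[0.5, [0.002, 0, 0], [0, 0, 0]], [0.5, [0.002, 0, 0], [0, 0, 0]]]'

```text
t: 4.18
tcp_pos: [582.3, -148.9, 25.5]
ee_rot: [0.279, 0.65, 0.278, -0.65]
wrist_force: [1.7, -1.0, 3.0]
opening: 42.9
```

```bash
python3 - <<'E'
from h import *
from plant import robot
for i in range(4):
    s=robot.observe(); print(s["t"],s["tcp_pos"].round(2),s["wrist_force"].round(2),s["moment"].round(2)); 
    d=robot.get_image("wrist")
im=d["frame"]; cv2.imwrite("pics/w4.png",cv2.resize(im[220:400,130:400],None,fx=2.9,fy=2.9))
E
```

```text
4.175 [ 582.3  -148.93   25.5 ] [ 1.67 -1.05  3.01] [-0.12 -0.49  0.09]
4.225 [ 582.35 -148.91   25.55] [ 2.44 -1.9   3.41] [-0.12 -0.44  0.01]
4.275 [ 582.33 -148.93   25.55] [2.43 0.18 4.1 ] [-0.19 -0.5   0.04]
4.325 [ 582.28 -148.91   25.53] [ 2.67 -0.09  2.62] [-0.25 -0.5   0.06]
```

View pics/w4.png

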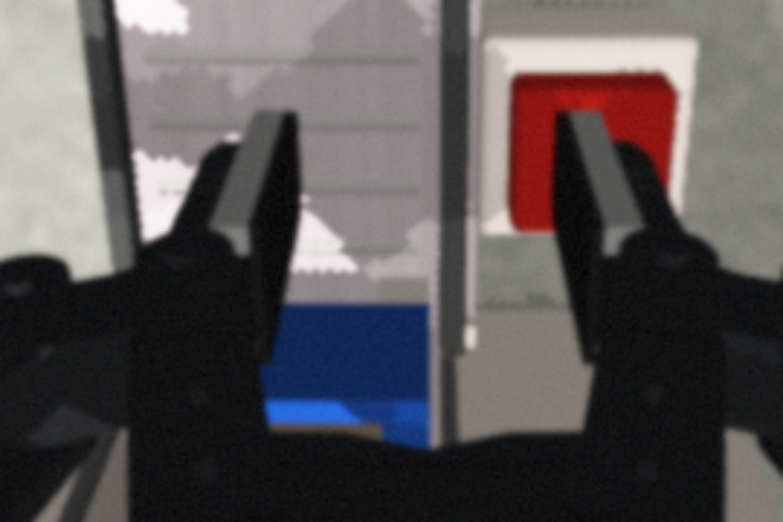

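```bash
python3 - <<'E'
from h import *
from plant import robot
s=robot.observe(); R0=R.from_quat(s["ee_rot"][[1,2,3,0]]).as_matrix()
d=robot.get_image("wrist"); im=d["frame"].copy(); T=d["tool_from_camera"]
def pt(t):
    Xc=(np.atleast_2d(t)-T[:3,3])@T[:3,:3]@F
    return cv2.projectPoints(Xc.reshape(-1,1,3),np.zeros(3),np.zeros(3),d["intrinsics"],np.array(d["D"]))[0].reshape(-1,2)
th=np.deg2rad(136.4)
k=2.9; c=cv2.resize(im[220:400,130:400],None,fx=k,fy=k,interpolation=cv2.INTER_CUBIC)
def draw(t,col):
  for p in pt(t): cv2.circle(c,tuple(int(v) for v in (p-[130,220]+.5)*k),3,col,-1)
W=lambda P:(rd(566,-95.9,th,P)-s["tcp_pos"])@R0
draw(W([[-14,y,z] for y in (-27,0,27) for z in (20,46)]),(0,255,255))
draw(W([[x,y,30] for x in (-34,-62) for y in (41,69)]),(0,255,0))
draw(W([[x,y,26] for x in (-34,-62) for y in (41,69)]),(255,255,0))
for l,col in ((-3,(255,0,255)),(-7,(255,255,255))): draw([[l,y,z] for y in (-11,11) for z in (-21.4,21.4)],col)
cv2.imwrite("pics/w5.png",c); print(s["t"],s["wrist_force"])
E
```

```text
4.375 [ 3.58939294 -0.44149883  2.9387079 ]
```

View pics/w5.png

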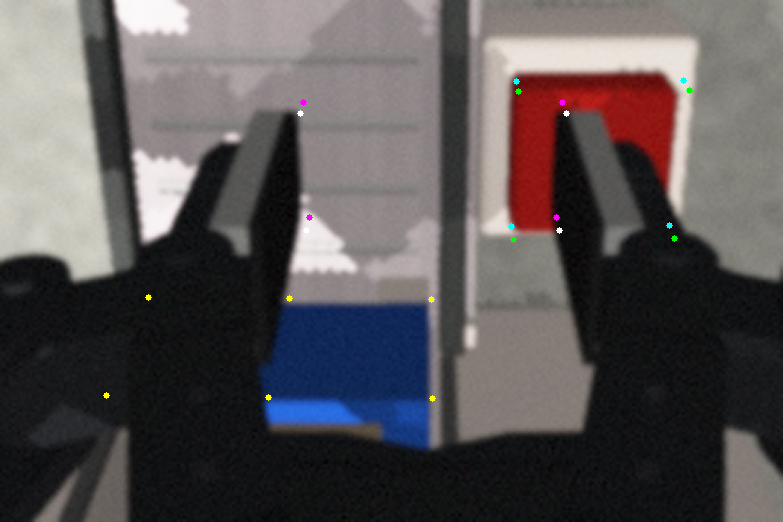

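The carrier is still latched: the yellow model points fall on its wall edges, at rows 300 and 400. A finger is just loading the key with about 3 N. Pressing on.

Request:
arm_command --deltas '[[0.5, [0.0025, 0, 0], [0, 0, 0]], [0.5, [0.0025, 0, 0], [0, 0, 0]]]'

```text
t: 4.68
tcp_pos: [582.5, -149.3, 22.9]
ee_rot: [0.279, 0.65, 0.278, -0.65]
wrist_force: [4.6, -1.6, 2.6]
opening: 42.7
```

```bash
python3 - <<'E'
from h import *
from plant import robot
f=[]
for i in range(4):
    s=robot.observe(); f.append(s["wrist_force"]); d=robot.get_image("wrist")
print(s["t"],s["tcp_pos"],np.mean(f,0))
cv2.imwrite("pics/w6.png",cv2.resize(d["frame"][220:400,130:400],None,fx=2.9,fy=2.9))
E
```

```text
4.825 [ 582.53664728 -149.3058089    22.99701274] [ 5.14966616 -1.97512469  2.72263319]
```

View pics/w6.png

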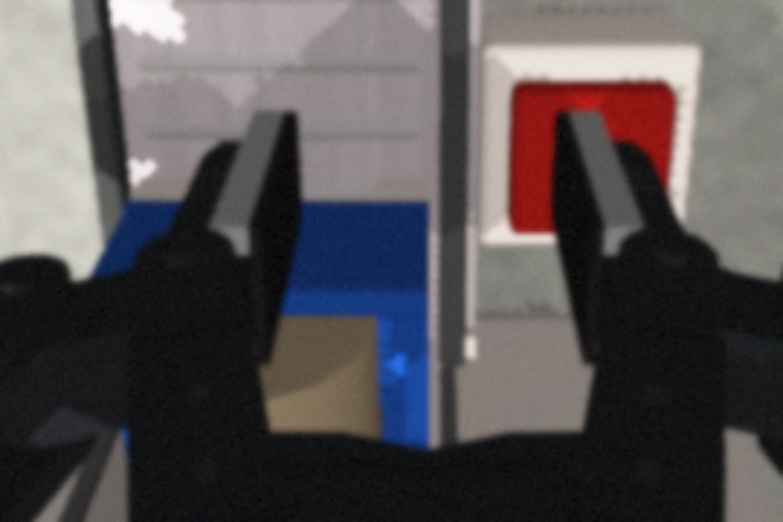

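The carrier was thrown out and caught: the wall's bottom edge moved up to row 202 and lies against the finger, and the finger is still on the key. One check of position and rest before I hand in.

```bash
python3 - <<'E'
from h import *
from plant import robot
s=robot.observe(); R0=R.from_quat(s["ee_rot"][[1,2,3,0]]).as_matrix()
d=robot.get_image("wrist"); im=d["frame"].copy(); T=d["tool_from_camera"]
def pt(t):
    Xc=(np.atleast_2d(t)-T[:3,3])@T[:3,:3]@F
    return cv2.projectPoints(Xc.reshape(-1,1,3),np.zeros(3),np.zeros(3),d["intrinsics"],np.array(d["D"]))[0].reshape(-1,2)
th=np.deg2rad(136.4)
k=2.9; c=cv2.resize(im[220:400,130:400],None,fx=k,fy=k,interpolation=cv2.INTER_CUBIC)
def draw(t,col):
  for p in pt(t): cv2.circle(c,tuple(int(v) for v in (p-[130,220]+.5)*k),3,col,-1)
W=lambda P:(rd(566,-95.9,th,P)-s["tcp_pos"])@R0
draw(W([[-37,y,z] for y in (-27,0,27) for z in (20,46)]),(0,255,255))
cv2.imwrite("pics/w7.png",c)
a=cv2.imread("pics/w6.png"); b=cv2.resize(im[220:400,130:400],None,fx=2.9,fy=2.9)
print("image diff mean",cv2.absdiff(a,b).mean(), s["t"],s["wrist_force"],s["opening"])
t=robot.get_image("top"); cv2.imwrite("pics/t7.png",t["frame"])
for n in ("acid_bottle_center","plug_rust_center","plug_grey_center","foam_spacer_center","carrier_front"): print(n,[(r["p"],r["location"]) for r in robot.tip_of(t,n)])
sc=robot.get_image("scene"); cv2.imwrite("pics/s7.png",cv2.resize(sc["frame"][110:310,120:340],None,fx=3,fy=3,interpolation=cv2.INTER_CUBIC))
E
```

```text
image diff mean 1.68931916899504 4.875 [ 4.2124348  -2.72263585  3.03073823] 42.85138420759281
acid_bottle_center [(0.57, [731.4, -210.7, 41.8])]
plug_rust_center [(0.95, [747.0, -111.7, 31.1])]
plug_grey_center []
foam_spacer_center [(0.94, [708.2, -48.0, 30.6])]
carrier_front [(0.96, [515.9, 168.5, 27.8]), (0.9, [758.0, 56.2, 26.0]), (0.84, [591.8, -120.4, 33.5]), (0.7, [747.5, -112.8, 29.9])]
```

View pics/w7.png

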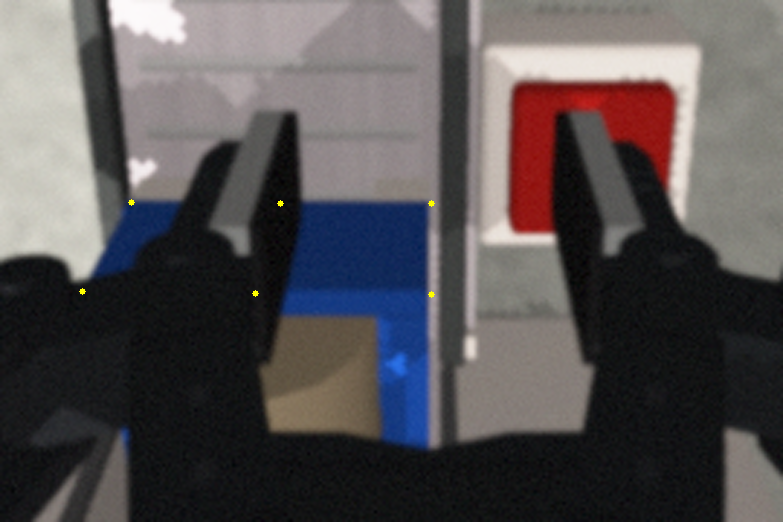

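View pics/s7.png

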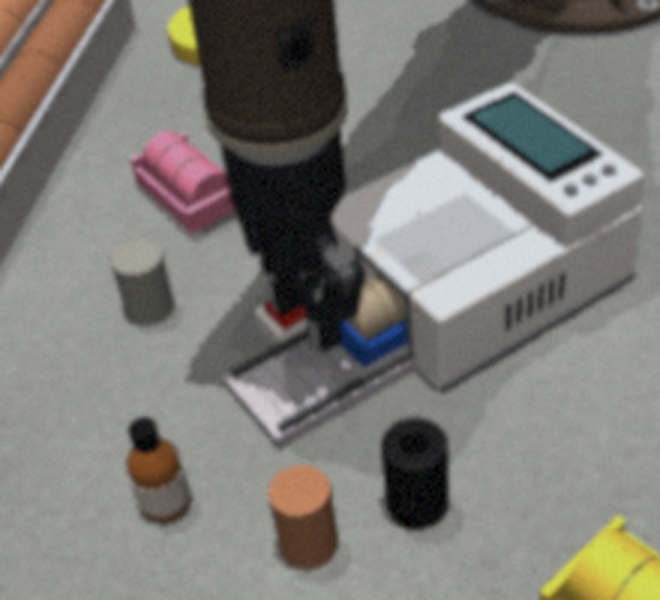

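The wall's edges match a front at x = -37 mm (yellow dots), 23 mm out, level and not moving. In the scene view the bottle, plugs and spacer stand where they were. Handing in.

```bash
python3 - <<'E'
from plant import robot
print(robot.finish_job()); print(robot.observe()["t"])
E
```

```text
the job is handed in; nothing more can be done
None
the job is handed in; nothing more can be done
```

The carrier was caught 23 mm out and was being held there when I handed the job in at about t = 5 s. I closed the fingers to 43 mm and put one over the red key and the other over the apron. I then pressed the key down in small steps until the latch let go, and the waiting finger stopped the carrier.

- **Carrier:** the wrist image puts its front at x ≈ -37 mm in the reader's frame, and the network on the top view gives about -36 mm (allowed: -22 to -68 mm). It was level, with the front point at 33 mm, and did not move between pictures.
- **Push on the finger:** the wrist force along the throw direction was about 5 N. About 2 N of sideways force was already there before release, so I put the carrier's push at roughly 3 to 5 N.
- **Key:** it was still held down, with about 3 N vertical force, a little less than the 3 to 5 N given for it. I did not measure the key's travel directly; that it passed about 4 mm is inferred from the latch letting go.
- **Bystanders:** the bottle, both plugs and the spacer look unmoved in the scene view. The network found the bottle within about 2 mm of its first position. I had no starting readings for the rust plug and spacer to compare against. It missed the grey plug in the last top view, so for that one I have only the scene view.

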